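# Book out wood-oil tins at the workshop scanner

## Task

Book out the wood-oil tins: draw the carriage right out from under the scanner hood, stand every tin upright in its rear row with the labelled side facing squarely to the scanner block, and stand every tally from the pocket tray upright in either of the carriage's two front trays. Then push the carriage fully home with everything still standing and facing right, and let go. Leave the plane, the mallet and the offcut where they are.

Things in the scene. Friction and masses are not known exactly. Their poses are not given: they have to be found in the camera images.
- station: Scanning station fixed to the bench, 437 mm wide: a grey scanner block with a long dark window closes the far end of a hood with grey side walls; the window, 115 mm in from the hood's edge, looks along -x. Origin: middle of the hood's front edge, at bench level; +x points into the hood towards the scanner block (away from the robot), +y to the robot's left, z up. Place and yaw vary by start.
- hood_edge (a point): Middle of the underside of the hood's front edge, 155 mm above the bench. The hood's roof is clear plastic, 8 mm thick (top at 163 mm), with a grey front edge, and reaches 120 mm back from here.
- carriage (a joint): How far the low plywood carriage (400 mm wide) is drawn out from under the hood, in m: 0 = fully home on its inner stop, 0.14 = right out on its outer stop. It slides with 1 to 2 N straight along the station's x and stays where it is left; drawing it out moves it along the station's -x.
- carriage_row (a point): Middle of the carriage's rear row, on its floor, 20 mm above the bench; axes as the station's. 55 mm inside the hood's front edge when home, 85 mm in front of it when right out. The row is inside x -46 to +48, y -195 to +195 mm from here, between lips 14 mm high; four black discs 72 mm across at y -150, -50, +50, +150 mm mark the tins' places.
- tray_left (a point): Middle of the floor of the carriage's left front tray, in front of the rear row: inside 79 mm along x and 122 mm along y, lips 14 mm high, floor 20 mm above the bench; axes as the station's. 90 mm in front of, 134 mm to the left of the middle of the rear row.
- tray_right (a point): The same for the right front tray, 134 mm to the right.
- carriage_handle (a point): Middle of the carriage's handle: a steel bar 14 mm thick and 100 mm long lying along the station's y, 65 mm above the bench, 120 mm in front of the middle of the rear row, on two posts near its ends; free below and on both sides. It stays outside the hood even when home (65 mm in front of the hood's edge).
- tally_tray: Dark wooden pocket tray fixed to the bench, 60 x 170 x 30 mm, three pockets in a row along its y (pocket centres at y = -55, 0, +55 mm, each about 50 x 50 mm inside, floor 5 mm up). Origin: centre of its underside.
- tin1: Bare metal tin of wood oil with a dark steel lid, 64 mm across, 64 mm high, 0.2 to 0.4 kg. One side has a white paper label with black bars; from it a white seal strip 12 mm wide runs up over the rim to the middle of the lid. Origin: centre of its underside; z up its axis; +x points out through the middle of the label (the strip on the lid lies along +x). All tins look alike; some are absent.
- tin2: Bare metal tin of wood oil with a dark steel lid, 64 mm across, 64 mm high, 0.2 to 0.4 kg. One side has a white paper label with black bars; from it a white seal strip 12 mm wide runs up over the rim to the middle of the lid. Origin: centre of its underside; z up its axis; +x points out through the middle of the label (the strip on the lid lies along +x). All tins look alike; some are absent.
- tin3: Bare metal tin of wood oil with a dark steel lid, 64 mm across, 64 mm high, 0.2 to 0.4 kg. One side has a white paper label with black bars; from it a white seal strip 12 mm wide runs up over the rim to the middle of the lid. Origin: centre of its underside; z up its axis; +x points out through the middle of the label (the strip on the lid lies along +x). All tins look alike; some are absent.
- tin4: Bare metal tin of wood oil with a dark steel lid, 64 mm across, 64 mm high, 0.2 to 0.4 kg. One side has a white paper label with black bars; from it a white seal strip 12 mm wide runs up over the rim to the middle of the lid. Origin: centre of its underside; z up its axis; +x points out through the middle of the label (the strip on the lid lies along +x). All tins look alike; some are absent.
- tally1: Turned light-wood tally like a plain skittle, 70 mm high, 50 g: foot 34 mm across (0 to 12 mm up), waist 18 mm, cylindrical head 26 mm across (45 to 70 mm up). Stands upright in a pocket of the tray at the start. Origin: centre of its underside; z up its axis. All tallies look alike; some are absent.
- tally2: Turned light-wood tally like a plain skittle, 70 mm high, 50 g: foot 34 mm across (0 to 12 mm up), waist 18 mm, cylindrical head 26 mm across (45 to 70 mm up). Stands upright in a pocket of the tray at the start. Origin: centre of its underside; z up its axis. All tallies look alike; some are absent.
- tally3: Turned light-wood tally like a plain skittle, 70 mm high, 50 g: foot 34 mm across (0 to 12 mm up), waist 18 mm, cylindrical head 26 mm across (45 to 70 mm up). Stands upright in a pocket of the tray at the start. Origin: centre of its underside; z up its axis. All tallies look alike; some are absent.
- plane: Wooden bench plane, 200 x 56 x 45 mm body plus iron and knob, lying on the bench; origin at the centre of its underside. Not part of the job.
- mallet: Wooden mallet lying on the bench, 65 x 110 x 60 mm head at +x, handle along -x, 265 mm long; origin on the bench near the middle of its length. Not part of the job.
- offcut: Timber offcut 180 x 70 x 40 mm lying on the bench; origin at the centre of its underside. Not part of the job.
Things that resemble listed ones, but are neither listed nor needed, are in the scene too. Leave any pink or yellow look-alike of the tin3 alone. Leave any blue look-alike of the tally2 alone.

How it is judged:
By the outcome, as a careful person would: the job done as asked, in the order asked, and still so for the second after the job is handed in, with the robot touching nothing.
Of tin1, tin2, tin3, tin4 only 3 to 4 are there at a start; the rules pass over those that are not, and their reading is None.
Of tally1, tally2, tally3 only 2 to 3 are there at a start; the rules pass over those that are not, and their reading is None.
At some moment in a run one of tin1, tin2, tin3, tin4 may be knocked a few centimetres aside while the robot is not near it.
It also fails if it takes over 210 s, if anything falls off the work surface, if the arm or the gripper's body presses on something with over 40 N, if the wrist force passes 120 N, or if a joint passes its speed limit or range.

## Robot

A 6-joint arm with a two-finger parallel gripper is mounted at the origin on the work surface. World frame = base frame: x ahead of the robot, y to its left, z up, the work surface at z = 0. Lengths are in m, angles in rad, forces in N, time in s.
With the tool pointing down it reaches from about 0.3 to 0.875 m from the base axis. Payload 6.4 kg.
Tool frame: the origin (TCP) lies midway between the tips of the shut fingers; the grasp point (between the pads) lies 19 mm behind it; z points along the fingers, y is the line along which they close (so a half turn about z gives the same grasp; the last joint's range is limited). The gripper opens to 85 mm and grips with 20 to 120 N. Pads are 22 mm wide; open, the fingers measure 114 mm over their backs; the gripper's body (76 mm by 85 mm) begins 54 mm behind the grasp point. The pads swing forward as they close: fully open they stand 13 mm farther back than shut.
Start: joints at [-1.531, 0.181, 1.607, -0, 1.354, -0.206], TCP at [0.14, -0.558, 0.231] pointing down, gripper open.
Joint ranges: [-2.99, 2.99], [-0.89, 2.07], [0.3, 2.58], [-1.14, 4.28], [0, 2.63], [-3.12, 3.12]. Speed limits (rad/s): [2.57, 2.57, 3.01, 3.14, 3.14, 3.14].

## Interface

Orientations are given as a unit quaternion [w, x, y, z].
In Python, from bench import * gives the robot as it stands.
- The arm moves only by the tool play_rows, never from a script. Its argument "plan" is a list of rows, each a list of 3 entries, a list of its own where there are three numbers: the finger opening in mm, from 0 to 85.4, then the shift along the tool's x, y, z normalised to -1 to 1, where 1 is 40 cm, then the turn about the tool's z normalised to -1 to 1, where 1 is pi rad. A call has 1 to 10 rows; each row is the pose to reach, as a shift and turn from the pose commanded when the call began, along the tool's axes at that moment, turning the shorter way round; what a row does not reach only later rows make up. A row lasts 1/10 s, in which the tool goes at most 50 mm and 8.59 degrees, less where a joint would pass 70% of its speed; a pose out of reach is approached as far as the arm can. A call with a number of a shift or a turn outside -1 to 1 is refused whole. A call with a gripper value outside its range is refused whole. The fingers move at their own pace and stop on an object; the grip force is fixed at half the most. Time passes only in rows, so rows that repeat a pose let the fingers close. It gives the time, the measured TCP pose, the force, the opening and the grip force at its end, in the units of the state.
- get_obs(): the state, without advancing time (a new reading comes with each control period).
- camera(name): name is "scene" or "top" or "wrist"; returns a dict with "image" (420x560x3 uint8, red, green, blue), "range_z" (420x560 float32, m along the optical axis (not along the pixel's ray), 0 where there is no reading), "intrinsics" (3x3 intrinsics, pixels), "rvec" (rotation vector, rad) and "tvec" (3), from world to camera coordinates, as OpenCV has them; the wrist camera has in their place "T_tool_cam" (4x4, takes a point from camera to tool coordinates, whose origin is the TCP and whose axes are the flange's). Camera axes: x right, y down, z forward; pixel columns grow to the right and rows downward; lengths in m; the calibration is good to about 2 mm. The wrist camera is an equidistant fisheye: a pixel r from the principal point sees the ray r / f radians off the axis. A picture is of the moment at which its call begins: read the wrist's pose just before it.
- hand_in(): hands the job in; it is judged then, once.
Trained networks look in a picture, given as the dict that the camera call returned (one of the last four; its "shot" number tells which), for a name from the list of things; names that differ only in an ending like _2 or _b are one class to them, and where a whole thing is asked for, a point or a joint stands for the part that bears it (a point fixed in the world has none). Each returns a list of dicts, best first, with "conf" (0 to 1); they miss things now and then, are a little off and sometimes report something else, mostly with a low value. They report only what shows in the picture. A call takes as long as a camera call. They do not tell look-alikes from the thing itself.
- search_frame(picture, label): "rect" ([centre column, centre row, width, height] in pixels, round what is visible of it).
- masks_of(picture, label): "mask" (420x560 bool, what is visible of it) and "rect" ([centre column, centre row, width, height] in pixels, round what is visible of it).
The state is a dict: "time_s": time; "q": joint angles; "dq": joint speeds; "joint_efforts": joint torques, N m; "eef_pos": TCP position; "eef_rot": TCP orientation; "wrist_force": force on the tool from outside, world axes, zero at the start; "torque": the same for the moment, N m; "opening": opening from 0.0 (shut) to 1.0 (fully open); "grasp_force": force on a finger pad.
Only numpy, scipy, OpenCV 4.12 (cv2) and the standard library are available. Lean on these libraries where they do the work, as an engineer would, in place of code of your own. Each camera call takes 0.05 s, during which the arm holds its last target. There are 200 camera calls.

## Working session

There is one attempt and no reset: what is moved stays moved. The work goes in short steps, Python scripts to look and compute and a tool call to move; the robot and the scene stay as the last step left them, time stands still between calls to the robot, and variables do not carry over. Pictures are saved under pics/ and viewed, at most 14 in all, crops included, and the job is handed in when it is done.

Besides the shell and the picture viewer there is one more tool, called after "Emit:" as a command line: name --argument value ..., lists and objects as JSON in quotes. play_rows: Moves the arm, as the interface text tells. Its arguments: {"type":"object","properties":{"plan":{"type":"array","items":{"type":"array"}}},"required":["plan"]}

```bash
mkdir -p pics; ls
cat > h.py <<'E'
from bench import *
import numpy as np, cv2
from scipy.spatial.transform import Rotation as R
def save(n,im): cv2.imwrite('pics/'+n+'.png',im[:,:,::-1])
def world(c):
    "per-pixel world points for scene/top"
    K=np.array(c["intrinsics"]);z=c["range_z"];v,u=np.mgrid[:z.shape[0],:z.shape[1]]
    P=np.stack([(u-K[0,2])/K[0,0]*z,(v-K[1,2])/K[1,1]*z,z],-1)
    Rm=cv2.Rodrigues(np.array(c["rvec"],float))[0];t=np.array(c["tvec"],float).ravel()
    W=(P-t)@Rm; W[z==0]=np.nan
    return W
def proj(c,X):
    return cv2.projectPoints(np.array(X,float).reshape(-1,3),np.array(c["rvec"],float),np.array(c["tvec"],float),np.array(c["intrinsics"],float),None)[0][:,0]
E
python3 - <<'E'
from h import *
o=get_obs();print({k:np.round(v,3) for k,v in o.items()})
a=camera("top");b=camera("scene")
save("top1",cv2.resize(a["image"],(800,600),interpolation=cv2.INTER_CUBIC));save("scene1",cv2.resize(b["image"],(800,600),interpolation=cv2.INTER_CUBIC))
print(a["intrinsics"],a["rvec"],a["tvec"])
np.savez('top1',W=world(a),im=a["image"])
E
```

```text
pics
{'time_s': np.float64(0.0), 'q': array([-1.531,  0.182,  1.608, -0.   ,  1.354, -0.206]), 'dq': array([-0.   ,  0.   ,  0.001, -0.   , -0.   ,  0.   ]), 'joint_efforts': array([ 2.0000e-03, -4.4486e+01, -3.5133e+01, -0.0000e+00,  9.0000e-03,
       -0.0000e+00]), 'eef_pos': array([ 0.14 , -0.557,  0.23 ]), 'eef_rot': array([-0.001,  0.992,  0.123,  0.   ]), 'wrist_force': array([-0.787, -0.176,  0.042]), 'torque': array([ 0.019,  0.02 , -0.024]), 'grasp_force': np.float64(0.0), 'opening': np.float64(0.997)}
[[523.17214144   0.         277.78071902]
 [  0.         523.17214144 205.91695141]
 [  0.           0.           1.        ]] [ 2.11848791 -2.12302292  0.19032122] [0.00636478 0.53138828 1.80576578]
```

View pics/top1.png

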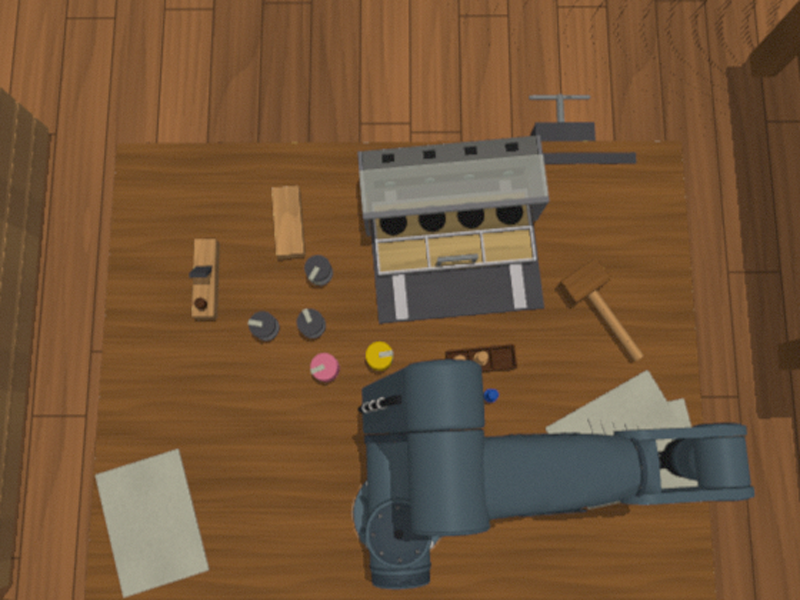

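View pics/scene1.png

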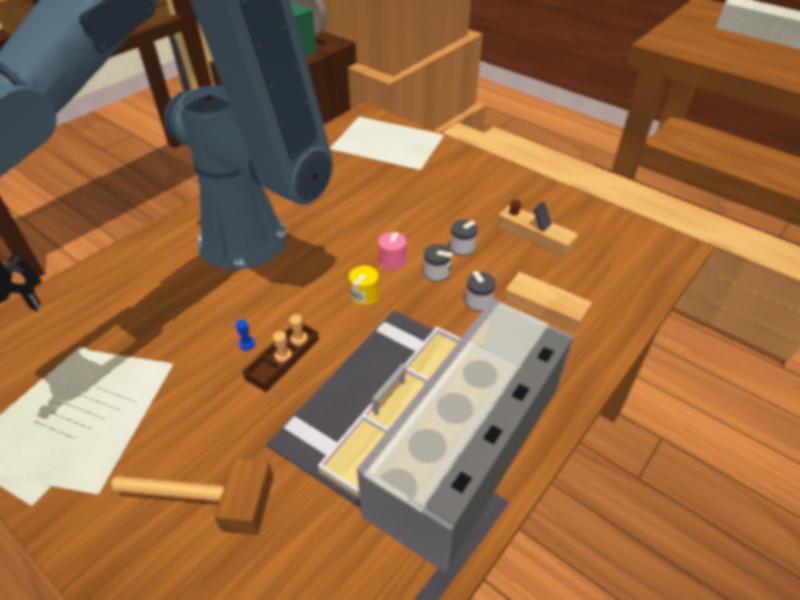

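The top view (800x600) shows three dark-lidded tins at (318,270), (264,325) and (311,323). The look-alikes are yellow at (379,355), pink at (324,368) and a blue tally at (490,396). Two wooden tallies stand in the tray at (458,358) and (481,357). Next I measure these and the station.

```bash
cat >> h.py <<'E'
def tins(c):
    "tins from top-like camera: dark lids at z~64 + strip direction"
    W=world(c);im=c["image"].astype(int);out=[]
    for d in masks_of(c,"tin1"):
        m=d["mask"]&(abs(W[...,2]-.064)<.012)
        if d["conf"]<.3 or m.sum()<20: continue
        p=W[m];col=im[m]
        (cx,cy),r=cv2.minEnclosingCircle(p[:,:2].astype(np.float32)*1000)
        w=col.min(1)>120; lid=col[~w].mean(0)
        s=p[w].mean(0)[:2]*1000-[cx,cy] if w.any() else [0,0]
        out.append(dict(conf=d["conf"],px=d["rect"][:2],c=(cx,cy),mean=p.mean(0)*1000,r=r,lid=lid,n=int(w.sum()),yaw=np.degrees(np.arctan2(s[1],s[0])),sl=np.hypot(*s)))
    return out
E
python3 - <<'E'
from h import *
np.set_printoptions(precision=1,suppress=True)
a=camera("top")
for t in tins(a): print({k:np.round(v,2) for k,v in t.items()})
W=world(a)
for n in ["carriage_handle","hood_edge","tally1","tally_tray","station","plane","offcut","mallet"]:
    for d in masks_of(a,n)[:4]:
        p=W[d["mask"]];p=p[~np.isnan(p[:,0])]*1000
        if n in("station","carriage_handle","tally_tray"):
            q=p[(p[:,2]>np.percentile(p[:,2],50)-8)]
            rr=cv2.minAreaRect(q[:,:2].astype(np.float32))
        else: rr=None
        print(n,round(d["conf"],2),np.array(d["rect"]),np.nanmedian(p,0),p.min(0),p.max(0),rr)
save("crop1",cv2.resize(a["image"][90:300,150:400],(750,630))[:600])
E
```

```text
{'conf': np.float64(0.82), 'px': array([224.4, 257.6]), 'c': array([353.1, 184.7]), 'mean': array([353.7, 184. ,  64.9]), 'r': np.float64(32.76), 'lid': array([188.9, 104.9, 121.1]), 'n': np.int64(40), 'yaw': np.float64(117.52), 'sl': np.float64(14.48)}
{'conf': np.float64(0.79), 'px': array([217.4, 225.8]), 'c': array([463.6, 220.3]), 'mean': array([462.3, 219.7,  65.2]), 'r': np.float64(32.67), 'lid': array([77.6, 74.7, 73.9]), 'n': np.int64(24), 'yaw': np.float64(23.42), 'sl': np.float64(14.22)}
{'conf': np.float64(0.7), 'px': array([222.9, 189.6]), 'c': array([598.4, 205.1]), 'mean': array([597.1, 204.2,  65. ]), 'r': np.float64(33.6), 'lid': array([77. , 73.8, 73.1]), 'n': np.int64(23), 'yaw': np.float64(154.44), 'sl': np.float64(14.46)}
{'conf': np.float64(0.61), 'px': array([183.4, 226.5]), 'c': array([457.1, 338.4]), 'mean': array([457.3, 336.1,  64.9]), 'r': np.float64(33.96), 'lid': array([75.7, 72.5, 71.7]), 'n': np.int64(25), 'yaw': np.float64(81.16), 'sl': np.float64(15.19)}
{'conf': np.float64(0.53), 'px': array([268.1, 247.4]), 'c': array([380.5,  49.7]), 'mean': array
[... 1073 characters left out ...]
197.7   73. ] [ 362.4 -214.4    8.7] [ 391.4 -186.2   83.4] None
tally_tray 0.67 [336.9 250.   45.9  17.7] [ 385.7 -233.9    9.2] [ 296.2 -293.6   -9.1] [ 415.1 -105.   775.2] ((371.4098815917969, -190.11599731445312), (92.900634765625, 207.327392578125), 17.348318099975586)
station 0.77 [314.1 160.7 132.4 131.4] [ 712.5 -137.    26.6] [ 468.2 -481.9 -762.2] [1290.1  113.6  180.1] ((688.3150024414062, -138.56724548339844), (399.4683532714844, 445.2708435058594), 5.440627574920654)
offcut 0.91 [200.  154.4  21.   49.9] [723.2 283.4  40.3] [635.3 241.7  -4.8] [821.4 328.2  58. ] None
mallet 0.93 [419.6 217.2  58.3  71.7] [ 539.4 -485.5   53.6] [ 370.9 -592.9   -9.9] [ 618.3 -401.6   74.4] None
```

View pics/crop1.png

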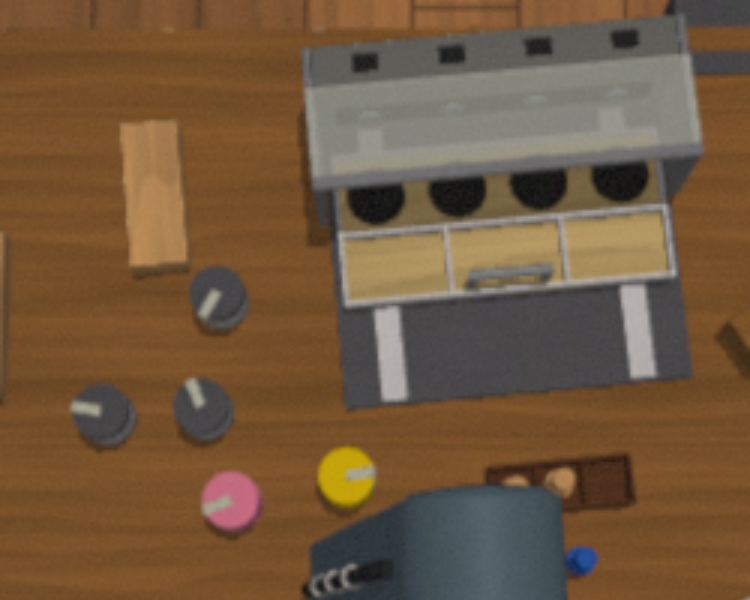

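Run:
```python
from h import *
np.set_printoptions(precision=1,suppress=True)
a=camera("top");W=world(a)*1000;im=a["image"].astype(int)
reg=(W[...,0]>470)&(W[...,0]<860)&(W[...,1]>-380)&(W[...,1]<110)
m=reg&(W[...,2]>55)&(W[...,2]<85)&(W[...,0]<660)
n,l,s,c=cv2.connectedComponentsWithStats(m.astype(np.uint8))
for i in range(1,n):
    if s[i,4]>15:
        p=W[l==i];print('handle?',s[i],p.mean(0),p.min(0),p.max(0),cv2.minAreaRect(p[:,:2].astype(np.float32)))
# hood edge: z 150-175
m=reg&(W[...,2]>150)&(W[...,2]<180)
p=W[m];print('hood',len(p),p.min(0),p.max(0),cv2.minAreaRect(p[:,:2].astype(np.float32)))
m=reg&(abs(W[...,2]-20)<10)&(im.max(-1)<45)
n,l,s,c=cv2.connectedComponentsWithStats(m.astype(np.uint8))
for i in range(1,n):
    if s[i,4]>30:
        p=W[l==i];print('disc',s[i],p.mean(0),p.min(0),p.max(0),cv2.minEnclosingCircle(p[:,:2].astype(np.float32)))
# tallies
m=(W[...,0]>330)&(W[...,0]<420)&(W[...,1]>-300)&(W[...,1]<-100)&(W[...,2]>55)&(W[...,2]<90)
n,l,s,c=cv2.connectedComponentsWithStats(m.astype(np.uint8))
for i in range(1,n):
    if s[i,4]>8:
        p=W[l==i];print('tally',s[i],p.mean(0),p.min(0),p.max(0),im[l==i].mean(0))
```

```text
handle? [306 177  28   7 113] [ 620.6 -143.    70.9] [ 610.7 -191.1   57.5] [632.4 -94.5  83.7] ((621.2396850585938, -142.8179168701172), (15.379769325256348, 97.35501861572266), 5.102054119110107)
hood 5330 [ 695.1 -355.   150.4] [860.   99.6 179.3] ((793.664306640625, -128.04283142089844), (164.28720092773438, 445.4747314453125), 4.530153274536133)
disc [348 144  18  13 174] [ 745.6 -283.6   20.4] [ 720.5 -316.9   10.7] [ 767.6 -251.8   29.8] ((747.7759399414062, -284.2785949707031), 33.53412628173828)
disc [321 147  18  12 168] [ 736.7 -184.1   21.2] [ 713.  -216.3   10.1] [ 758.3 -153.7   29.8] ((742.244873046875, -184.08102416992188), 32.251285552978516)
disc [294 149  18  13 168] [727.7 -85.3  21. ] [ 701.4 -117.2   10.3] [749.5 -54.3  29.7] ((731.9506225585938, -85.4323959350586), 32.639503479003906)
disc [266 152  19  13 170] [718.8  14.6  21.4] [692.1 -17.7  10.4] [739.5  48.2  29.9] ((725.2244262695312, 15.085871696472168), 33.091800689697266)
tally [334 246   7   7  45] [ 375.4 -198.7   72.9] [ 364.4 -209.4   63.8] [ 386.4 -188.1   81.5] [163.  121.7  76.7]
tally [319 248   7   4  16] [ 373.9 -146.7   74.6] [ 368.9 -157.5   69.4] [ 378.8 -136.2   85.9] [150.1 111.3  70.6]
```

```bash
cat >> h.py <<'E'
SY=5.1                              # station yaw, deg
HE=np.array([711.9,-135.2])         # hood edge xy, mm
def st(x,y):                        # station xy (mm) -> world xy
    a=np.radians(SY);return HE+[x*np.cos(a)-y*np.sin(a),x*np.sin(a)+y*np.cos(a)]
def pose():
    o=get_obs();q=o["eef_rot"];r=R.from_quat([q[1],q[2],q[3],q[0]])
    x=r.as_matrix()[:,0];return np.array(o["eef_pos"])*1000,np.degrees(np.arctan2(x[1],x[0])),r.as_matrix(),o
def rows(*ts):
    "targets (x,y,z mm, yaw deg) -> shift & turn entries; rows needed from previous"
    p,y,M,o=pose();lp,ly=p,y
    print('at',p.round(1),round(y,1),'t',round(o["time_s"],1),'open',round(o["opening"],3),'F',np.round(o["wrist_force"],1))
    for t in ts:
        d=M.T@(np.array(t[:3])-p)/400; dy=(t[3]-y+180)%360-180
        n=max(np.linalg.norm(np.array(t[:3])-lp)/50,abs((t[3]-ly+180)%360-180)/8.59)
        print(np.round(d,3).tolist(),round(-dy/180,4),'rows',round(n,1));lp,ly=np.array(t[:3]),t[3]
E
python3 - <<'E'
from h import *
rows((621,-143,150,95.1),(621,-143,47,95.1))
E
```

```text
at [ 139.9 -557.7  231.3] 14.1 t 0.7 open 1.002 F [-0.1  0.1  0.2]
[1.419, -0.713, 0.203] -0.4501 rows 12.8
[1.419, -0.713, 0.461] -0.4501 rows 2.1
```

Emit:
play_rows --plan '[[60,[0.95,-0.48,0.1],-0.3],[60,[0.95,-0.48,0.1],-0.3],[60,[0.95,-0.48,0.1],-0.3],[60,[0.95,-0.48,0.1],-0.3],[60,[0.95,-0.48,0.1],-0.3],[60,[0.95,-0.48,0.1],-0.3],[60,[0.95,-0.48,0.1],-0.3],[60,[0.95,-0.48,0.1],-0.3],[60,[0.95,-0.48,0.1],-0.3],[60,[0.95,-0.48,0.1],-0.3]]'

```text
time_s: 1.65
eef_pos: [0.4638, -0.2761, 0.1909]
eef_rot: [-0.0, 0.827, 0.562, 0.0]
wrist_force: [0.2, -0.6, 0.1]
opening: 0.703
grasp_force: 0.0
```

Run:
```python
from h import *
rows((621,-143,150,95.1),(621,-143,47,95.1))
```

```text
at [ 463.8 -276.1  190.9] 68.4 t 1.6 open 0.703 F [ 0.2 -0.6  0.1]
[0.454, 0.242, 0.103] -0.1486 rows 4.2
[0.454, 0.242, 0.36] -0.1486 rows 2.1
```

Emit:
play_rows --plan '[[60,[0.454,0.242,0.1],-0.1486],[60,[0.454,0.242,0.1],-0.1486],[60,[0.454,0.242,0.1],-0.1486],[60,[0.454,0.242,0.1],-0.1486],[60,[0.454,0.242,0.1],-0.1486],[60,[0.454,0.242,0.1],-0.1486],[60,[0.454,0.242,0.2],-0.1486],[60,[0.454,0.242,0.3],-0.1486],[60,[0.454,0.242,0.36],-0.1486],[60,[0.454,0.242,0.36],-0.1486]]'

```text
time_s: 2.65
eef_pos: [0.6152, -0.1474, 0.0435]
eef_rot: [-0.004, 0.678, 0.735, -0.002]
wrist_force: [-0.6, -0.1, -0.1]
opening: 0.706
grasp_force: 0.0
```

Emit:
play_rows --plan '[[0,[0,0,0],0],[0,[0,0,0],0],[0,[0,0,0],0],[0,[0,0,0],0],[0,[0,0,0],0],[0,[0,0,0],0],[0,[0,0,0],0]]'

```text
time_s: 3.35
eef_pos: [0.6209, -0.1477, 0.0498]
eef_rot: [0.002, 0.677, 0.736, 0.0]
wrist_force: [-1.1, -1.4, 6.5]
opening: 0.138
grasp_force: 58.5
```

Run:
```python
from h import *
a=camera("top")
x,y=st(-203,0);p=pose()[0];xe,ye=p[:2]-np.array(st(113,0))+HE
rows((xe,ye,p[2],95.1))
print(np.round(p[:2]-HE,1))
```

```text
at [ 620.9 -147.7   49.8] 94.8 t 3.4 open 0.138 F [-1.  -1.6  6.9]
[-0.001, -0.282, -0.001] -0.0014 rows 2.3
[-91.  -12.5]
```

Emit:
play_rows --plan '[[0,[0,-0.04,0],0],[0,[0,-0.08,0],0],[0,[0,-0.12,0],0],[0,[0,-0.16,0],0],[0,[0,-0.2,0],0],[0,[0,-0.24,0],0],[0,[0,-0.265,0],0],[0,[0,-0.276,0],0],[0,[0,-0.28,0],0],[0,[0,-0.284,0],0]]'

```text
time_s: 4.4
eef_pos: [0.5085, -0.1579, 0.0498]
eef_rot: [0.003, 0.677, 0.736, 0.001]
wrist_force: [2.5, -2.0, 6.1]
opening: 0.141
grasp_force: 62.1
```

Emit:
play_rows --plan '[[0,[0,-0.005,0],0],[0,[0,-0.008,0],0]]'

```text
time_s: 4.6
eef_pos: [0.5058, -0.1581, 0.0498]
eef_rot: [0.004, 0.677, 0.736, 0.001]
wrist_force: [6.8, 0.0, 1.7]
opening: 0.139
grasp_force: 61.7
```

Emit:
play_rows --plan '[[0,[0,-0.006,0],0],[0,[0,-0.01,0],0],[0,[0,-0.01,0],0]]'

```text
time_s: 4.9
eef_pos: [0.5057, -0.1582, 0.0499]
eef_rot: [0.007, 0.677, 0.736, 0.004]
wrist_force: [21.6, 1.2, -9.4]
opening: 0.138
grasp_force: 60.7
```

Emit:
play_rows --plan '[[60,[0,0.01,0],0],[60,[0,0.01,0],0],[60,[0,0.01,0],0],[60,[0,0.01,0],0],[60,[0,0.01,-0.1],0],[60,[0,0.01,-0.22],0],[80,[0,0.01,-0.34],0],[80,[0,0.01,-0.46],0],[80,[0,0.01,-0.46],0]]'

```text
time_s: 5.8
eef_pos: [0.5064, -0.1586, 0.2392]
eef_rot: [0.007, 0.677, 0.736, 0.001]
wrist_force: [0.2, -0.6, 0.2]
opening: 0.937
grasp_force: 0.0
```

```bash
cat >> h.py <<'E'
def ortho(c,P,M,cx,cy,z,half=60,s=0.5):
    "wrist picture resampled on plane z (mm) round (cx,cy); image up=+x, left=+y, s mm/px"
    T=np.array(c["T_tool_cam"]);K=np.array(c["intrinsics"]);n=int(2*half/s)
    i,j=np.mgrid[:n,:n];X=np.stack([cx+half-i*s,cy+half-j*s,np.full(i.shape,z)],-1)
    t=((X-P)/1000)@M; cam=(t-T[:3,3])@T[:3,:3]
    rho=np.hypot(cam[...,0],cam[...,1]);th=np.arctan2(rho,cam[...,2]);k=th/np.maximum(rho,1e-9)
    u=(K[0,2]+K[0,0]*k*cam[...,0]).astype(np.float32);v=(K[1,2]+K[1,1]*k*cam[...,1]).astype(np.float32)
    return cv2.remap(c["image"],u,v,cv2.INTER_LINEAR)
E
python3 - <<'E'
from h import *
np.set_printoptions(precision=1,suppress=True)
a=camera("top")
for t in tins(a): print({k:np.round(v,1) for k,v in t.items() if k in('c','mean','lid','yaw')})
W=world(a)*1000;im=a["image"].astype(int)
m=(W[...,0]>450)&(W[...,1]>-380)&(W[...,1]<110)&(abs(W[...,2]-20)<12)&(im.max(-1)<45)
n,l,s,c=cv2.connectedComponentsWithStats(m.astype(np.uint8))
for i in range(1,n):
    if s[i,4]>60:
        p=W[l==i];print('disc',s[i],p.mean(0),cv2.minEnclosingCircle(p[:,:2].astype(np.float32)))
print('expected',[st(-85,y) for y in(150,50,-50,-150)])
save("w1",camera("wrist")["image"])
rows((463,220,200,23.4))
E
```

```text
{'c': array([458.5, 337. ]), 'mean': array([456.4, 336.5,  65. ]), 'lid': array([73.7, 71.4, 71.2]), 'yaw': np.float64(87.5)}
{'c': array([598.9, 204.1]), 'mean': array([597.8, 204.4,  64.5]), 'lid': array([76.5, 72.6, 71.2]), 'yaw': np.float64(152.5)}
{'c': array([464.6, 219.8]), 'mean': array([463. , 220.3,  64.4]), 'lid': array([77. , 73.3, 71.9]), 'yaw': np.float64(28.3)}
{'c': array([353.9, 184.2]), 'mean': array([353.4, 184.2,  64. ]), 'lid': array([184.6, 102.9, 118.4]), 'yaw': np.float64(118.3)}
{'c': array([382.5,  53.2]), 'mean': array([386.4,  56.8,  65. ]), 'lid': array([187.8, 155.8,  15.8]), 'yaw': np.float64(-91.8)}
disc [297 174  14  16 148] [629.5 -85.7  21.1] ((626.4978637695312, -91.4498519897461), 31.64166259765625)
disc [269 176  18  18 232] [615.7   5.5  21.1] ((616.677734375, 4.896158218383789), 32.838260650634766)
expected [array([613.9,   6.7]), array([622.8, -93. ]), array([ 631.7, -192.6]), array([ 640.6, -292.2])]
at [ 502.5 -156.4  230.8] 94.8 t 6.0 open 0.937 F [ 0.3  0.4 -0.4]
[0.946, -0.019, 0.077] 0.3968 rows 8.3
```

View pics/w1.png

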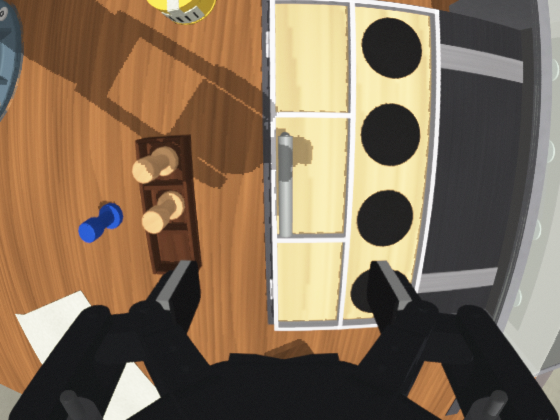

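The wrist view shows the carriage right out, with discs at about (392,48), (390,135), (384,218) and the lowest near (378,290). Two tallies stand at (155,165) and (163,212), the third pocket (175,255) is empty, and the blue look-alike is at (100,222). Next I refine the disc positions and go to the first tin.

Run:
```python
from h import *
np.set_printoptions(precision=1,suppress=True)
P,y,M,o=pose();c=camera("wrist")
I=ortho(c,P,M,620,-120,20,half=220,s=1.0)
m=(I.max(-1)<40).astype(np.uint8)
n,l,s,cc=cv2.connectedComponentsWithStats(m)
C=[]
for i in range(1,n):
    if 2000<s[i,4]<6000:
        X=[620+220-cc[i,1],-120+220-cc[i,0]];print(s[i],X)
# tally heads at z=75
I=ortho(c,P,M,375,-175,75,half=70,s=0.5);save("tal",cv2.resize(I,(560,560)))
```

```text
[ 263  177   68   67 3592] [np.float64(629.9245545657016), np.float64(-196.4228841870824)]
[ 163  186   68   68 3625] [np.float64(620.7862068965517), np.float64(-96.54703448275862)]
[  63  194   68   69 3630] [np.float64(611.7933884297521), np.float64(3.2730027548209364)]
```

View pics/tal.png

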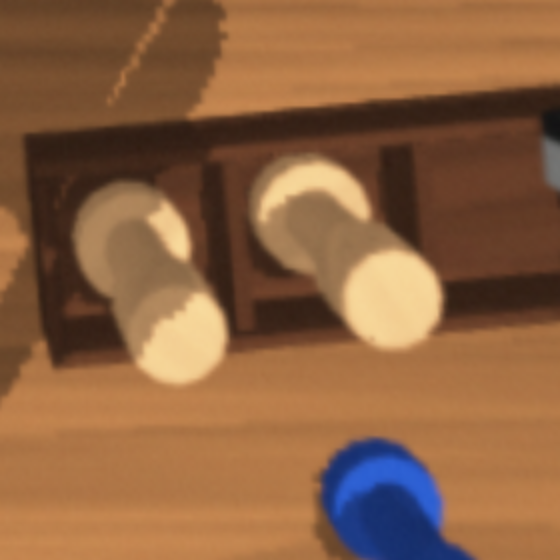

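Emit:
play_rows --plan '[[85,[0.946,-0.02,0.08],0.397],[85,[0.946,-0.02,0.08],0.397],[85,[0.946,-0.02,0.08],0.397],[85,[0.946,-0.02,0.08],0.397],[85,[0.946,-0.02,0.08],0.397],[85,[0.946,-0.02,0.08],0.397],[85,[0.946,-0.02,0.08],0.397],[85,[0.946,-0.02,0.08],0.397],[85,[0.946,-0.02,0.08],0.397],[85,[0.946,-0.02,0.08],0.397]]'

```text
time_s: 7.0
eef_pos: [0.4607, 0.2222, 0.1966]
eef_rot: [-0.0, 0.979, 0.203, -0.003]
wrist_force: [0.5, -1.0, 0.2]
opening: 0.993
grasp_force: 0.0
```

```bash
sed -i 's/^SY=5.1 /SY=5.2 /;s/^HE=.*/HE=np.array([710.2,-137.7])/' h.py
cat >> h.py <<'E'
def lid(c,P,M,x,y,z=64,name=None):
    "refine tin centre and strip yaw in the wrist picture"
    for k in range(2):
        I=ortho(c,P,M,x,y,z,half=45,s=0.25).astype(int)
        if k==1 and name: save(name,I.astype(np.uint8))
        mx,mn=I.max(-1),I.min(-1)
        yy,xx=np.mgrid[:360,:360];rr=np.hypot(xx-180,yy-180)*.25
        strip=((mn>115)&(mx-mn<60)&(rr<29)).astype(np.uint8)
        n,l,s,cc=cv2.connectedComponentsWithStats(strip);i=1+np.argmax(s[1:,4]);q=np.argwhere(l==i)
        lidm=(((mx<115)&(mx-mn<25))|(l==i)).astype(np.uint8)
        lidm=cv2.morphologyEx(lidm,cv2.MORPH_OPEN,np.ones((9,9)))
        h=cv2.HoughCircles(cv2.GaussianBlur(I.astype(np.uint8)[:,:,1],(5,5),1),cv2.HOUGH_GRADIENT,2,400,param1=80,param2=15,minRadius=118,maxRadius=134)
        print('hough',None if h is None else np.round([x+45-h[0,0,1]*.25,y+45-h[0,0,0]*.25,h[0,0,2]*.25],1),'strip n',len(q))
        if h is not None: x,y=x+45-h[0,0,1]*.25,y+45-h[0,0,0]*.25
    w=-(q-q.mean(0));u,sv,vt=np.linalg.svd(w[::5],full_matrices=False);d=vt[0]
    m=np.array([180-q[:,0].mean(),180-q[:,1].mean()])
    if d@m<0:d=-d
    print('centre',round(x,1),round(y,1),'yaw axis',np.degrees(np.arctan2(d[1],d[0])).round(1),'yaw ctr',np.degrees(np.arctan2(m[1],m[0])).round(1),'sv',sv.round())
    return x,y,np.degrees(np.arctan2(d[1],d[0]))
E
python3 - <<'E'
from h import *
P,y,M,o=pose();c=camera("wrist")
x,yy,w=lid(c,P,M,463,220,name="lidA")
rows((x,yy,140,w),(x,yy,20,w))
E
```

```text
hough [458.8 218.2  33.2] strip n 8076
hough [458.5 218.5  33.2] strip n 7066
centre 458.5 218.5 yaw axis 23.3 yaw ctr 21.6 sv [1344.  616.]
at [461.3 220.7 197. ] 23.4 t 7.0 open 0.995 F [ 0.  -1.1  0.5]
[-0.008, 0.002, 0.143] 0.0009 rows 1.1
[-0.007, 0.002, 0.443] 0.0009 rows 2.4
```

View pics/lidA.png

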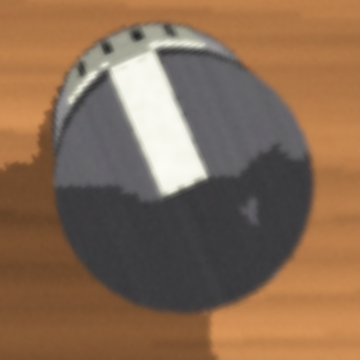

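The crop shows a dark-lidded metal tin with a black-barred white label, so it is the right object. The strip runs from (185,185) to (130,65), giving a yaw of about 23.4°, with the lid centre near (183,180).

Emit:
play_rows --plan '[[85,[-0.007,0.002,0.1],0],[85,[-0.007,0.002,0.22],0],[85,[-0.007,0.002,0.34],0],[85,[-0.007,0.002,0.443],0],[85,[-0.007,0.002,0.443],0],[40,[-0.007,0.002,0.443],0],[40,[-0.007,0.002,0.443],0],[40,[-0.007,0.002,0.443],0],[40,[-0.007,0.002,0.443],0],[40,[-0.007,0.002,0.443],0]]'

```text
time_s: 8.05
eef_pos: [0.4627, 0.2182, 0.0242]
eef_rot: [0.0, 0.979, 0.203, 0.002]
wrist_force: [-0.8, -2.0, 7.4]
opening: 0.74
grasp_force: 66.9
```

Run:
```python
from h import *
P,y,M,o=pose();print(o["grasp_force"])
X,Y=st(-85,-50); print(st(-85,-50))
rows((P[0],P[1],150,y),(X,Y,150,y+SY-23.4),(X,Y,P[2]+21,y+SY-23.4))
```

```text
66.92350029945374
[ 630.08145513 -195.19798925]
at [462.7 218.2  24.2] 23.4 t 8.1 open 0.74 F [-0.8 -2.   7.4]
[0.001, 0.0, -0.315] -0.0 rows 2.5
[-0.025, 1.115, -0.313] 0.1011 rows 8.9
[-0.026, 1.115, -0.051] 0.1011 rows 2.1
```

Emit:
play_rows --plan '[[40,[0,0,-0.1],0],[40,[0,0,-0.2],0],[40,[0,0,-0.315],0],[40,[-0.018,0.8,-0.315],0.1],[40,[-0.018,0.8,-0.315],0.1],[40,[-0.018,0.8,-0.315],0.1],[40,[-0.018,0.8,-0.315],0.1],[40,[-0.018,0.8,-0.315],0.1],[40,[-0.018,0.8,-0.315],0.1],[40,[-0.018,0.8,-0.315],0.1]]'

```text
time_s: 9.05
eef_pos: [0.5824, -0.0831, 0.1486]
eef_rot: [0.001, 0.999, 0.045, 0.001]
wrist_force: [0.3, 0.1, -3.7]
opening: 0.736
grasp_force: 68.6
```

Run:
```python
from h import *
P,y,M,o=pose();X,Y=st(-85,-50)
rows((X,Y,P[2],SY),(X,Y,80,SY),(X,Y,46,SY))
```

```text
at [582.4 -83.1 148.6] 5.2 t 9.1 open 0.736 F [ 0.3  0.1 -3.7]
[0.093, 0.29, 0.001] -0.0 rows 2.4
[0.093, 0.29, 0.172] -0.0 rows 1.4
[0.093, 0.289, 0.257] -0.0 rows 0.7
```

Emit:
play_rows --plan '[[40,[0.093,0.29,0],0],[40,[0.093,0.29,0],0],[40,[0.093,0.29,0],0],[40,[0.093,0.29,0.1],0],[40,[0.093,0.29,0.17],0],[40,[0.093,0.29,0.22],0],[40,[0.093,0.29,0.24],0],[40,[0.093,0.29,0.25],0],[40,[0.093,0.29,0.25],0]]'

```text
time_s: 9.95
eef_pos: [0.6295, -0.1904, 0.0486]
eef_rot: [0.0, 0.999, 0.047, 0.0]
wrist_force: [-0.4, 0.0, -3.8]
opening: 0.74
grasp_force: 68.9
```

Emit:
play_rows --plan '[[40,[0,0,0.005],0],[40,[0,0,0.008],0],[40,[0,0,0.008],0]]'

```text
time_s: 10.25
eef_pos: [0.6295, -0.1907, 0.0456]
eef_rot: [0.0, 0.999, 0.047, 0.0]
wrist_force: [-0.5, 0.2, -3.6]
opening: 0.731
grasp_force: 68.9
```

Emit:
play_rows --plan '[[40,[0,0,0.003],0],[40,[0,0,0.005],0],[40,[0,0,0.005],0]]'

```text
time_s: 10.55
eef_pos: [0.6299, -0.1907, 0.0442]
eef_rot: [0.0, 0.999, 0.047, 0.001]
wrist_force: [-1.0, 1.9, 5.0]
opening: 0.732
grasp_force: 69.7
```

Emit:
play_rows --plan '[[80,[0,0,0],0],[80,[0,0,0],0],[80,[0,0,0],0],[80,[0,0,-0.06],0],[80,[0,0,-0.18],0],[80,[0,0,-0.3],0],[80,[0,0,-0.4],0],[85,[0,0,-0.4],0]]'

```text
time_s: 11.35
eef_pos: [0.6329, -0.1924, 0.2112]
eef_rot: [0.003, 0.999, 0.047, 0.006]
wrist_force: [1.2, -0.0, -0.3]
opening: 0.993
grasp_force: 0.0
```

Run:
```python
from h import *
P,y,M,o=pose();c=camera("wrist")
print(st(-85,-50));lid(c,P,M,*st(-85,-50),z=84)
a=camera("top")
for t in tins(a): print({k:np.round(v,1) for k,v in t.items() if k in('c','mean','lid','yaw')})
rows((598,204,200,152.5+45))
```

```text
[ 630.08145513 -195.19798925]
hough [ 626.8 -191.9   32.7] strip n 7137
hough [ 627.1 -192.2   33.2] strip n 6554
centre 627.1 -192.2 yaw axis 4.6 yaw ctr 5.7 sv [1279.  556.]
{'c': array([459. , 337.3]), 'mean': array([457.3, 337.2,  64.3]), 'lid': array([76.5, 72.8, 71.5]), 'yaw': np.float64(86.0)}
{'c': array([597.8, 204.5]), 'mean': array([596.6, 203.7,  65. ]), 'lid': array([76.3, 73.4, 73. ]), 'yaw': np.float64(153.2)}
{'c': array([391.1,  68.8]), 'mean': array([392.2,  71. ,  64.9]), 'lid': array([187. , 153.3,   9.7]), 'yaw': np.float64(0.0)}
at [ 628.7 -190.4  202.2] 5.4 t 11.5 open 0.994 F [-0.4 -0.2 -0.9]
[0.016, -0.989, 0.006] 0.9326 rows 19.5
```

Run:
```python
from h import *
rows((597,204,200,93.5))
```

```text
at [ 628.7 -190.4  202.2] 5.4 t 11.5 open 0.994 F [-0.4 -0.2 -0.9]
[0.013, -0.989, 0.006] -0.4896 rows 10.3
```

Emit:
play_rows --plan '[[85,[0.013,-0.989,0],-0.47],[85,[0.013,-0.989,0],-0.47],[85,[0.013,-0.989,0],-0.47],[85,[0.013,-0.989,0],-0.47],[85,[0.013,-0.989,0],-0.47],[85,[0.013,-0.989,0],-0.47],[85,[0.013,-0.989,0],-0.47],[85,[0.013,-0.989,0],-0.47],[85,[0.013,-0.989,0],-0.47],[85,[0.013,-0.989,0],-0.47]]'

```text
time_s: 12.5
eef_pos: [0.5953, 0.2056, 0.1998]
eef_rot: [-0.001, 0.704, 0.71, -0.002]
wrist_force: [0.3, -0.0, 0.1]
opening: 0.996
grasp_force: 0.0
```

Run:
```python
from h import *
P,y,M,o=pose();c=camera("wrist")
x,yy,w=lid(c,P,M,597,204,name="lidB")
rows((x,yy,120,w-60),(x,yy,20,w-60))
```

```text
hough [593.8 205.8  29.8] strip n 5930
hough [594.  204.5  30.8] strip n 6658
centre 594.0 204.5 yaw axis 149.2 yaw ctr 172.0 sv [1382.  538.]
at [595.5 204.8 199.9] 90.7 t 12.6 open 0.995 F [ 0.6  0.  -0.3]
[-0.0, -0.003, 0.2] 0.0087 rows 1.6
[-0.0, -0.002, 0.45] 0.0087 rows 2.0
```

View pics/lidB.png

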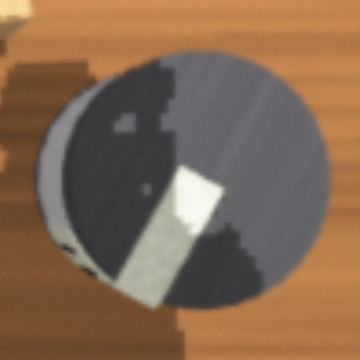

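The strip on tin B runs from (203,177) to (135,293), giving a yaw of about 149.4°. The lid centre is near (197,179).

Emit:
play_rows --plan '[[85,[-0.008,-0.004,0.1],0],[85,[-0.008,-0.004,0.22],0],[85,[-0.008,-0.004,0.34],0],[85,[-0.008,-0.004,0.45],0],[85,[-0.008,-0.004,0.45],0],[40,[-0.008,-0.004,0.45],0],[40,[-0.008,-0.004,0.45],0],[40,[-0.008,-0.004,0.45],0],[40,[-0.008,-0.004,0.45],0],[40,[-0.008,-0.004,0.45],0]]'

```text
time_s: 13.55
eef_pos: [0.597, 0.2008, 0.0249]
eef_rot: [0.001, 0.707, 0.707, 0.001]
wrist_force: [-1.1, 0.4, 4.7]
opening: 0.736
grasp_force: 67.0
```

Emit:
play_rows --plan '[[40,[0,0,-0.1],0],[40,[0,0,-0.2],0],[40,[0,0,-0.3],0],[40,[0,0,-0.32],0.2],[40,[0,0,-0.32],0.2],[40,[0,0,-0.32],0.2],[40,[0,0,-0.32],0.2],[40,[0,0,-0.32],0.2]]'

```text
time_s: 14.35
eef_pos: [0.5954, 0.2005, 0.151]
eef_rot: [0.0, 0.892, 0.453, -0.0]
wrist_force: [0.3, 0.9, -3.9]
opening: 0.736
grasp_force: 68.0
```

Run:
```python
from h import *
X,Y=st(-85,50)
rows((X,Y,150,-53.5),(X,Y,80,-53.5),(X,Y,48,-53.5))
```

```text
at [595.4 200.5 151. ] 53.8 t 14.3 open 0.736 F [ 0.3  0.9 -3.9]
[-0.56, 0.489, 0.003] 0.5963 rows 12.5
[-0.56, 0.489, 0.178] 0.5963 rows 1.4
[-0.56, 0.489, 0.258] 0.5963 rows 0.6
```

Emit:
play_rows --plan '[[40,[-0.56,0.489,0],0.601],[40,[-0.56,0.489,0],0.601],[40,[-0.56,0.489,0],0.601],[40,[-0.56,0.489,0],0.601],[40,[-0.56,0.489,0],0.601],[40,[-0.56,0.489,0],0.601],[40,[-0.56,0.489,0],0.601],[40,[-0.56,0.489,0],0.601],[40,[-0.56,0.489,0],0.601],[40,[-0.56,0.489,0],0.601]]'

```text
time_s: 15.35
eef_pos: [0.6219, -0.0959, 0.1508]
eef_rot: [-0.0, 0.961, -0.277, -0.0]
wrist_force: [-0.4, 0.1, -4.7]
opening: 0.737
grasp_force: 68.3
```

Run:
```python
from h import *
X,Y=st(-85,50)
rows((X,Y,150,-54.2),(X,Y,80,-54.2),(X,Y,46,-54.2))
```

```text
at [621.9 -95.9 150.8] -32.2 t 15.3 open 0.737 F [-0.4  0.1 -4.7]
[-0.002, 0.0, 0.002] 0.1224 rows 2.6
[-0.002, 0.0, 0.177] 0.1224 rows 1.4
[-0.002, 0.0, 0.262] 0.1224 rows 0.7
```

Emit:
play_rows --plan '[[40,[0,0,0],0.122],[40,[0,0,0],0.122],[40,[0,0,0.05],0.122],[40,[0,0,0.12],0.122],[40,[0,0,0.18],0.122],[40,[0,0,0.23],0.122],[40,[0,0,0.25],0.122],[40,[0,0,0.258],0.122],[40,[0,0,0.262],0.122],[40,[0,0,0.262],0.122]]'

```text
time_s: 16.35
eef_pos: [0.6229, -0.0959, 0.0472]
eef_rot: [-0.0, 0.891, -0.453, 0.001]
wrist_force: [0.3, 0.2, -3.5]
opening: 0.739
grasp_force: 68.3
```

Emit:
play_rows --plan '[[40,[0,0,0.002],0],[40,[0,0,0.003],0]]'

```text
time_s: 16.55
eef_pos: [0.6226, -0.0959, 0.0457]
eef_rot: [-0.0, 0.891, -0.453, 0.001]
wrist_force: [-0.6, -0.9, -4.2]
opening: 0.736
grasp_force: 68.3
```

Emit:
play_rows --plan '[[40,[0,0,0.002],0],[40,[0,0,0.004],0],[40,[0,0,0.004],0]]'

```text
time_s: 16.85
eef_pos: [0.6231, -0.0958, 0.0448]
eef_rot: [-0.0, 0.891, -0.453, 0.001]
wrist_force: [-0.2, 1.4, 5.5]
opening: 0.737
grasp_force: 69.3
```

Emit:
play_rows --plan '[[80,[0,0,0],0],[80,[0,0,0],0],[80,[0,0,0],0],[80,[0,0,-0.06],0],[80,[0,0,-0.18],0],[80,[0,0,-0.3],0],[80,[0,0,-0.4],0],[85,[0,0,-0.4],0]]'

```text
time_s: 17.65
eef_pos: [0.626, -0.097, 0.2112]
eef_rot: [-0.001, 0.891, -0.453, 0.006]
wrist_force: [0.6, -0.3, 0.6]
opening: 0.994
grasp_force: 0.0
```

Run:
```python
from h import *
P,y,M,o=pose();c=camera("wrist")
lid(c,P,M,*st(-85,50),z=84,name="chkB")
lid(c,P,M,*st(-85,-50),z=84)
a=camera("top")
for t in tins(a): print({k:np.round(v,1) for k,v in t.items() if k in('c','mean','lid','yaw')})
rows((457,337,200,75))
```

```text
hough [623.8 -98.4  33.2] strip n 5834
hough [624.  -97.1  32.7] strip n 6352
centre 624.0 -97.1 yaw axis 6.3 yaw ctr 12.1 sv [1228.  544.]
hough [ 627.8 -191.4   32.7] strip n 6971
hough [ 627.6 -191.7   32.7] strip n 6572
centre 627.6 -191.7 yaw axis 4.4 yaw ctr 2.7 sv [1287.  557.]
{'c': array([352. , 184.2]), 'mean': array([352.4, 183.3,  64.8]), 'lid': array([188.9, 104.7, 121.8]), 'yaw': np.float64(112.2)}
{'c': array([458.3, 336.5]), 'mean': array([458. , 336.5,  65.4]), 'lid': array([75.5, 72.3, 71.4]), 'yaw': np.float64(85.0)}
{'c': array([ 717.5, -133.6]), 'mean': array([ 544.8, -168.3,   68.4]), 'lid': array([107.8, 104.4,  96.2]), 'yaw': np.float64(-172.9)}
{'c': array([ 509.1, -153.5]), 'mean': array([ 511.2, -152.7,   68.9]), 'lid': array([115.8, 112.3, 102.9]), 'yaw': np.float64(-58.2)}
{'c': array([ 617.6, -186.2]), 'mean': array([ 608.9, -181.8,   64.4]), 'lid': array([69.8, 67.8, 68.7]), 'yaw': np.float64(0.0)}
at [621.7 -95.5 202.6] -53.9 t 17.8 open 0.998 F [ 0.2 -0.1 -0.2]
[-1.116, -0.304, 0.007] -0.7163 rows 15.0
```

Emit:
play_rows --plan '[[85,[-0.74,-0.2,0],-0.47],[85,[-0.74,-0.2,0],-0.47],[85,[-0.74,-0.2,0],-0.47],[85,[-0.74,-0.2,0],-0.47],[85,[-0.74,-0.2,0],-0.47],[85,[-0.74,-0.2,0],-0.47],[85,[-0.74,-0.2,0],-0.47],[85,[-0.74,-0.2,0],-0.47],[85,[-0.74,-0.2,0],-0.47],[85,[-0.74,-0.2,0],-0.47]]'

```text
time_s: 18.8
eef_pos: [0.5109, 0.1908, 0.2007]
eef_rot: [-0.0, 0.964, 0.268, -0.002]
wrist_force: [-0.4, -0.8, 0.1]
opening: 0.994
grasp_force: 0.0
```

Run:
```python
from h import *
rows((458,336.5,200,80))
```

```text
at [510.9 190.8 200.7] 31.0 t 18.8 open 0.994 F [-0.4 -0.8  0.1]
[0.074, -0.38, 0.002] -0.272 rows 5.7
```

Emit:
play_rows --plan '[[85,[0.074,-0.38,0],-0.27],[85,[0.074,-0.38,0],-0.27],[85,[0.074,-0.38,0],-0.27],[85,[0.074,-0.38,0],-0.27],[85,[0.074,-0.38,0],-0.27],[85,[0.074,-0.38,0],-0.27],[85,[0.074,-0.38,0],-0.27]]'

```text
time_s: 19.5
eef_pos: [0.4591, 0.3362, 0.2008]
eef_rot: [-0.001, 0.77, 0.638, -0.002]
wrist_force: [-0.9, 0.1, 0.5]
opening: 0.992
grasp_force: 0.0
```

Run:
```python
from h import *
P,y,M,o=pose();c=camera("wrist")
x,yy,w=lid(c,P,M,458,336.5,name="lidC")
rows((x,yy,120,w),(x,yy,20,w))
```

```text
hough [453.2 337.8  31. ] strip n 6280
hough [453.5 338.   31. ] strip n 6461
centre 453.5 338.0 yaw axis 80.2 yaw ctr 81.9 sv [1374.  504.]
at [459.4 336.1 201.2] 79.1 t 19.6 open 0.998 F [0.2 0.2 0.2]
[0.002, -0.015, 0.203] -0.0058 rows 1.6
[0.003, -0.014, 0.453] -0.0058 rows 2.0
```

View pics/lidC.png

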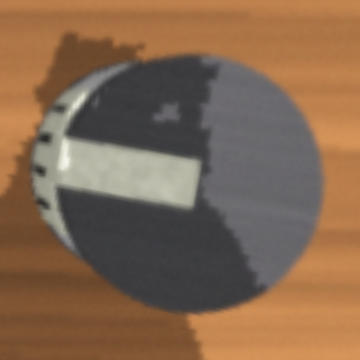

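The strip on tin C runs from (198,184) to (61,163), giving a yaw of about 81°, with black label bars on the left. The lid centre is near (195,183).

Emit:
play_rows --plan '[[85,[-0.002,-0.011,0.1],-0.01],[85,[-0.002,-0.011,0.22],-0.01],[85,[-0.002,-0.011,0.34],-0.01],[85,[-0.002,-0.011,0.45],-0.01],[85,[-0.002,-0.011,0.45],-0.01],[40,[-0.002,-0.011,0.45],-0.01],[40,[-0.002,-0.011,0.45],-0.01],[40,[-0.002,-0.011,0.45],-0.01],[40,[-0.002,-0.011,0.45],-0.01],[40,[-0.002,-0.011,0.45],-0.01]]'

```text
time_s: 20.55
eef_pos: [0.4576, 0.3373, 0.0256]
eef_rot: [0.001, 0.76, 0.65, 0.002]
wrist_force: [-0.0, -0.3, 7.5]
opening: 0.733
grasp_force: 66.8
```

Run:
```python
from h import *
P,y,M,o=pose();print(o["grasp_force"])
X,Y=st(-85,150);print(X,Y)
rows((P[0],P[1],150,y),(X,Y,150,y+SY-81))
```

```text
66.78970098495483
611.9549390879755 3.978890475584251
at [457.6 337.3  25.6] 81.1 t 20.6 open 0.733 F [-0.  -0.3  7.5]
[0.001, 0.001, -0.311] -0.0 rows 2.5
[-0.763, 0.512, -0.311] 0.4211 rows 8.8
```

Emit:
play_rows --plan '[[40,[0,0,-0.1],0],[40,[0,0,-0.2],0],[40,[0,0,-0.311],0],[40,[-0.763,0.512,-0.311],0.421],[40,[-0.763,0.512,-0.311],0.421],[40,[-0.763,0.512,-0.311],0.421],[40,[-0.763,0.512,-0.311],0.421],[40,[-0.763,0.512,-0.311],0.421],[40,[-0.763,0.512,-0.311],0.421],[40,[-0.763,0.512,-0.311],0.421]]'

```text
time_s: 21.55
eef_pos: [0.604, 0.0172, 0.1481]
eef_rot: [0.0, 0.984, 0.178, 0.0]
wrist_force: [1.7, 1.0, -2.3]
opening: 0.734
grasp_force: 67.4
```

Run:
```python
from h import *
X,Y=st(-85,150)
rows((X,Y,150,SY),(X,Y,80,SY),(X,Y,47,SY))
```

```text
at [604.   17.2 148.1] 20.5 t 21.6 open 0.734 F [ 1.7  1.  -2.3]
[0.007, 0.038, -0.005] 0.0852 rows 1.8
[0.007, 0.038, 0.17] 0.0852 rows 1.4
[0.007, 0.038, 0.253] 0.0852 rows 0.7
```

Emit:
play_rows --plan '[[40,[0.007,0.038,0],0.085],[40,[0.007,0.038,0],0.085],[40,[0.007,0.038,0.05],0.085],[40,[0.007,0.038,0.13],0.085],[40,[0.007,0.038,0.19],0.085],[40,[0.007,0.038,0.23],0.085],[40,[0.007,0.038,0.245],0.085],[40,[0.007,0.038,0.253],0.085],[40,[0.007,0.038,0.255],0.085],[40,[0.007,0.038,0.255],0.085]]'

```text
time_s: 22.55
eef_pos: [0.6124, 0.0059, 0.0469]
eef_rot: [0.0, 0.999, 0.049, 0.001]
wrist_force: [0.7, -0.9, -2.0]
opening: 0.734
grasp_force: 67.5
```

Emit:
play_rows --plan '[[40,[0,0,0.002],0],[40,[0,0,0.003],0],[40,[0,0,0.003],0]]'

```text
time_s: 22.85
eef_pos: [0.6122, 0.0059, 0.0455]
eef_rot: [0.0, 0.999, 0.049, 0.001]
wrist_force: [-0.2, 0.5, 2.4]
opening: 0.736
grasp_force: 68.1
```

Contact is made, so I release, rise and check.

Emit:
play_rows --plan '[[40,[0,0,0.002],0],[78,[0,0,0.002],0],[78,[0,0,0.002],0],[78,[0,0,0],0],[78,[0,0,-0.06],0],[78,[0,0,-0.18],0],[78,[0,0,-0.3],0],[78,[0,0,-0.4],0],[60,[0,0,-0.4],0]]'

```text
time_s: 23.75
eef_pos: [0.6155, 0.0053, 0.2122]
eef_rot: [0.001, 0.999, 0.049, 0.006]
wrist_force: [-0.2, -0.1, 0.8]
opening: 0.764
grasp_force: 0.0
```

Run:
```python
from h import *
P,y,M,o=pose();c=camera("wrist")
for Y in(150,50,-50): lid(c,P,M,*st(-85,Y),z=84)
I=ortho(c,P,M,370,-175,75,half=70,s=0.5)
a=camera("top");W=world(a)*1000;im=a["image"].astype(int)
m=(W[...,0]>330)&(W[...,0]<420)&(W[...,1]>-300)&(W[...,1]<-100)&(W[...,2]>55)&(W[...,2]<90)
n,l,s,cc=cv2.connectedComponentsWithStats(m.astype(np.uint8))
for i in range(1,n):
    if s[i,4]>8: p=W[l==i];print('tally',s[i],p.mean(0).round(1),cv2.minEnclosingCircle(p[:,:2].astype(np.float32)))
rows((390,-150,220,95),(375,-199,220,95))
```

```text
hough [611.7   5.2  33.2] strip n 6826
hough [611.5   5.   33.2] strip n 6800
centre 611.5 5.0 yaw axis 4.4 yaw ctr 4.6 sv [1338.  576.]
hough [624.3 -98.4  32.1] strip n 5968
hough [625.  -97.6  33.2] strip n 6647
centre 625.0 -97.6 yaw axis 7.3 yaw ctr 6.9 sv [1274.  574.]
hough [ 630.3 -183.4   31.5] strip n 7318
hough [ 630.6 -182.7   31. ] strip n 7200
centre 630.6 -182.7 yaw axis 6.8 yaw ctr -36.8 sv [1408.  609.]
tally [334 246   7   7  45] [ 375.3 -198.6   73.8] ((375.7845764160156, -198.9604034423828), 12.4524564743042)
tally [318 248   8   8  48] [ 366.3 -145.6   74.2] ((367.0950622558594, -145.8013458251953), 12.705626487731934)
at [612.1   5.9 205.7] 5.6 t 23.9 open 0.703 F [-0.8  0.7 -0.1]
[-0.591, 0.334, -0.037] -0.4966 rows 10.4
[-0.64, 0.452, -0.037] -0.4966 rows 1.0
```

Emit:
play_rows --plan '[[50,[-0.64,0.452,0],-0.47],[50,[-0.64,0.452,0],-0.47],[50,[-0.64,0.452,0],-0.47],[50,[-0.64,0.452,0],-0.47],[50,[-0.64,0.452,0],-0.47],[50,[-0.64,0.452,0],-0.47],[50,[-0.64,0.452,0],-0.47],[50,[-0.64,0.452,0],-0.47],[50,[-0.64,0.452,0],-0.47],[50,[-0.64,0.452,0],-0.47]]'

```text
time_s: 24.85
eef_pos: [0.373, -0.1985, 0.2025]
eef_rot: [-0.002, 0.727, 0.686, -0.0]
wrist_force: [0.4, 0.2, 0.1]
opening: 0.587
grasp_force: 0.0
```

Run:
```python
from h import *
P,y,M,o=pose();c=camera("wrist")
I=ortho(c,P,M,370,-175,75,half=70,s=0.25);save("tal2",I)
rows((375.5,-199,120,95),(375.5,-199,45,95))
```

```text
at [ 373.2 -198.3  202.4] 87.2 t 24.9 open 0.588 F [-0.1  0.3 -0.1]
[-0.002, 0.007, 0.206] -0.0436 rows 1.6
[-0.003, 0.007, 0.394] -0.0436 rows 1.5
```

View pics/tal2.png

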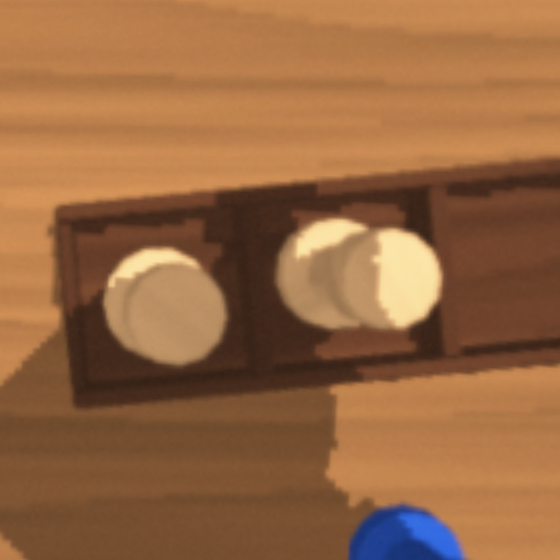

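The two wooden tallies' heads are at (390,278) and (175,312) in this crop, both standing upright in their pockets. The third pocket is empty. Next I grasp the middle one.

Emit:
play_rows --plan '[[50,[-0.003,0.005,0.1],-0.043],[50,[-0.003,0.005,0.2],-0.043],[50,[-0.003,0.005,0.3],-0.043],[50,[-0.003,0.005,0.392],-0.043],[50,[-0.003,0.005,0.392],-0.043],[10,[-0.003,0.005,0.392],-0.043],[10,[-0.003,0.005,0.392],-0.043],[10,[-0.003,0.005,0.392],-0.043],[10,[-0.003,0.005,0.392],-0.043],[10,[-0.003,0.005,0.392],-0.043]]'

```text
time_s: 25.9
eef_pos: [0.3769, -0.2008, 0.0487]
eef_rot: [0.001, 0.681, 0.732, -0.0]
wrist_force: [0.1, 0.4, 0.2]
opening: 0.286
grasp_force: 58.7
```

Run:
```python
from h import *
P,y,M,o=pose();print(o["grasp_force"])
X,Y=st(-175,-134-28);print(X,Y, st(-175,-134+28))
rows((P[0],P[1],150,95),(X,Y,150,95),(X,Y,P[2]+17,95))
```

```text
58.68458390235901
550.6027082342456 -314.89397411039874 [ 545.52728374 -259.12444779]
at [ 376.9 -200.8   48.7] 94.2 t 25.9 open 0.286 F [0.1 0.4 0.2]
[-0.0, 0.0, -0.253] -0.0047 rows 2.0
[-0.316, 0.413, -0.252] -0.0047 rows 4.2
[-0.316, 0.412, -0.041] -0.0047 rows 1.7
```

Emit:
play_rows --plan '[[10,[0,0,-0.12],0],[10,[0,0,-0.25],0],[10,[-0.316,0.413,-0.25],-0.005],[10,[-0.316,0.413,-0.25],-0.005],[10,[-0.316,0.413,-0.25],-0.005],[10,[-0.316,0.413,-0.25],-0.005],[10,[-0.316,0.413,-0.25],-0.005],[10,[-0.316,0.413,-0.15],-0.005],[10,[-0.316,0.413,-0.07],-0.005],[10,[-0.316,0.413,-0.05],-0.005]]'

```text
time_s: 26.9
eef_pos: [0.5475, -0.312, 0.0635]
eef_rot: [-0.004, 0.675, 0.738, -0.0]
wrist_force: [-1.8, 1.6, 6.4]
opening: 0.29
grasp_force: 60.0
```

Emit:
play_rows --plan '[[10,[0,0,0.005],0],[10,[0,0,0.01],0],[10,[0,0,0.01],0]]'

```text
time_s: 27.2
eef_pos: [0.5512, -0.315, 0.0656]
eef_rot: [0.001, 0.675, 0.738, 0.0]
wrist_force: [0.6, 0.3, -0.9]
opening: 0.291
grasp_force: 59.6
```

Emit:
play_rows --plan '[[10,[0,0,0.003],0],[10,[0,0,0.004],0],[10,[0,0,0.004],0]]'

```text
time_s: 27.5
eef_pos: [0.551, -0.3149, 0.0634]
eef_rot: [0.001, 0.675, 0.738, 0.0]
wrist_force: [-0.8, -0.0, 5.1]
opening: 0.286
grasp_force: 59.8
```

Emit:
play_rows --plan '[[50,[0,0,0],0],[50,[0,0,0],0],[50,[0,0,0],0],[50,[0,0,-0.03],0],[50,[0,0,-0.1],0],[50,[0,0,-0.22],0],[50,[0,0,-0.34],0],[50,[0,0,-0.34],0]]'

```text
time_s: 28.3
eef_pos: [0.554, -0.3173, 0.208]
eef_rot: [0.008, 0.675, 0.738, 0.0]
wrist_force: [-0.4, -0.8, 0.5]
opening: 0.588
grasp_force: 0.0
```

```bash
cat >> h.py <<'E'
def tally(a,x0,x1,y0,y1,z0,z1):
    W=world(a)*1000
    m=(W[...,0]>x0)&(W[...,0]<x1)&(W[...,1]>y0)&(W[...,1]<y1)&(W[...,2]>z0)&(W[...,2]<z1)
    n,l,s,cc=cv2.connectedComponentsWithStats(m.astype(np.uint8))
    for i in range(1,n):
        if s[i,4]>8: p=W[l==i];print('tally',s[i],p.mean(0).round(1),cv2.minEnclosingCircle(p[:,:2].astype(np.float32)))
E
python3 - <<'E'
from h import *
P,y,M,o=pose();c=camera("wrist");save("w2",c["image"])
a=camera("top");tally(a,330,420,-300,-100,55,90)
rows((367,-146,190,95),(367,-146,48,95))
E
```

```text
at [ 551.2 -315.   200.8] 95.1 t 28.4 open 0.586 F [-0.2 -0.2 -0.4]
[0.462, -0.421, 0.024] 0.0004 rows 5.0
[0.463, -0.422, 0.379] 0.0004 rows 2.8
```

View pics/w2.png

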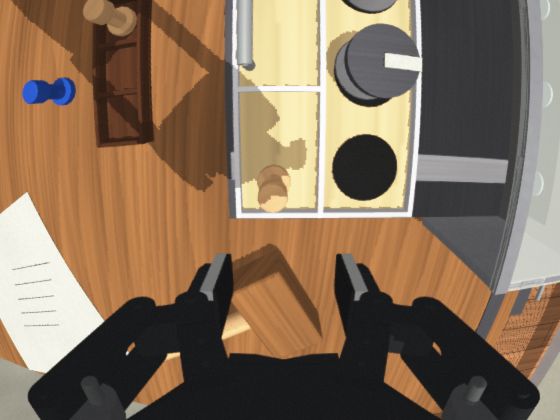

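The first tally stands upright in the right tray at (273,187). The second is in the pocket tray at (110,18).

Emit:
play_rows --plan '[[50,[0.462,-0.421,0],0],[50,[0.462,-0.421,0],0],[50,[0.462,-0.421,0],0],[50,[0.462,-0.421,0],0],[50,[0.462,-0.421,0],0],[50,[0.462,-0.421,0.02],0],[50,[0.462,-0.421,0.13],0],[50,[0.462,-0.421,0.25],0],[50,[0.462,-0.421,0.375],0],[50,[0.462,-0.421,0.379],0]]'

```text
time_s: 29.4
eef_pos: [0.3602, -0.1405, 0.0394]
eef_rot: [-0.009, 0.675, 0.737, -0.001]
wrist_force: [-1.2, 0.9, -0.1]
opening: 0.585
grasp_force: 0.0
```

Emit:
play_rows --plan '[[50,[0,0,0],0],[10,[0,0,0],0],[10,[0,0,0],0],[10,[0,0,0],0],[10,[0,0,0],0],[10,[0,0,0],0]]'

```text
time_s: 30.0
eef_pos: [0.3682, -0.1466, 0.0487]
eef_rot: [0.003, 0.675, 0.738, 0.0]
wrist_force: [-0.8, -1.2, 8.7]
opening: 0.292
grasp_force: 59.0
```

Run:
```python
from h import *
P,y,M,o=pose();print(o["grasp_force"])
X,Y=st(-175,-134+26);print(X,Y)
rows((P[0],P[1],150,95),(X,Y,150,95),(X,Y,P[2]+16.5,95))
```

```text
59.01518940925598
545.7085489035655 -261.11621658513627
at [ 368.2 -146.6   48.7] 95.1 t 30.0 open 0.292 F [-0.8 -1.2  8.7]
[-0.001, 0.001, -0.253] 0.0004 rows 2.0
[-0.325, 0.418, -0.25] 0.0004 rows 4.2
[-0.324, 0.417, -0.038] 0.0004 rows 1.7
```

Emit:
play_rows --plan '[[10,[0,0,-0.12],0],[10,[0,0,-0.25],0],[10,[-0.325,0.418,-0.25],0],[10,[-0.325,0.418,-0.25],0],[10,[-0.325,0.418,-0.25],0],[10,[-0.325,0.418,-0.25],0],[10,[-0.325,0.418,-0.25],0],[10,[-0.325,0.418,-0.18],0],[10,[-0.325,0.418,-0.11],0],[10,[-0.325,0.418,-0.06],0]]'

```text
time_s: 31.0
eef_pos: [0.5439, -0.2595, 0.0696]
eef_rot: [-0.0, 0.675, 0.738, -0.0]
wrist_force: [0.6, -1.1, -0.4]
opening: 0.289
grasp_force: 59.5
```

Emit:
play_rows --plan '[[10,[0,0,0.01],0],[10,[0,0,0.018],0],[10,[0,0,0.018],0],[10,[0,0,0.021],0],[10,[0,0,0.021],0]]'

```text
time_s: 31.5
eef_pos: [0.5453, -0.2606, 0.0639]
eef_rot: [0.002, 0.675, 0.738, 0.0]
wrist_force: [-0.9, 0.1, 4.8]
opening: 0.287
grasp_force: 60.4
```

Emit:
play_rows --plan '[[50,[0,0,0],0],[50,[0,0,0],0],[50,[0,0,0],0],[50,[0,0,-0.03],0],[50,[0,0,-0.1],0],[50,[0,0,-0.2],0],[50,[0,0,-0.3],0],[50,[0,0,-0.34],0],[50,[0,0,-0.34],0]]'

```text
time_s: 32.4
eef_pos: [0.5459, -0.261, 0.2021]
eef_rot: [0.003, 0.675, 0.738, 0.0]
wrist_force: [0.1, 0.1, 0.8]
opening: 0.584
grasp_force: 0.0
```

Run:
```python
from h import *
rows((505.8,-158,200,95.2),(505.8,-158,48,95.2))
```

```text
at [ 545.9 -261.   202.1] 95.1 t 32.4 open 0.584 F [0.1 0.1 0.8]
[0.265, -0.077, 0.004] -0.0007 rows 2.2
[0.267, -0.079, 0.384] -0.0007 rows 3.0
```

Before gripping the handle, I move above it and take an overall look.

Emit:
play_rows --plan '[[50,[0.266,-0.078,0],0],[50,[0.266,-0.078,0],0],[50,[0.266,-0.078,0],0],[50,[0.266,-0.078,0],0],[50,[0.266,-0.078,0],0]]'

```text
time_s: 32.9
eef_pos: [0.5039, -0.1571, 0.1975]
eef_rot: [-0.0, 0.675, 0.738, -0.0]
wrist_force: [0.4, -0.1, 0.3]
opening: 0.59
grasp_force: 0.0
```

Run:
```python
from h import *
P,y,M,o=pose();c=camera("wrist");save("w3",c["image"])
for Y in(150,50,-50): lid(c,P,M,*st(-85,Y),z=84)
rows((505.8,-158,200,95.2),(505.8,-158,48,95.2))
```

```text
hough [612.2   5.7  32.7] strip n 6473
hough [606.5   1.   31. ] strip n 6572
centre 606.5 1.0 yaw axis 3.7 yaw ctr 5.2 sv [1245.  577.]
hough [625.8 -97.4  32.7] strip n 5634
hough [625.5 -97.1  32.1] strip n 6659
centre 625.5 -97.1 yaw axis 7.4 yaw ctr 6.2 sv [1257.  585.]
hough [ 622.3 -186.9   31. ] strip n 6954
hough [ 629.1 -191.7   32.7] strip n 5211
centre 629.1 -191.7 yaw axis 9.1 yaw ctr -14.9 sv [851. 529.]
at [ 504.1 -157.7  197.7] 95.0 t 33.0 open 0.582 F [ 0.5 -0.4  0.1]
[-0.001, 0.004, -0.006] -0.0009 rows 0.1
[-0.001, 0.004, 0.374] -0.0009 rows 3.0
```

View pics/w3.png

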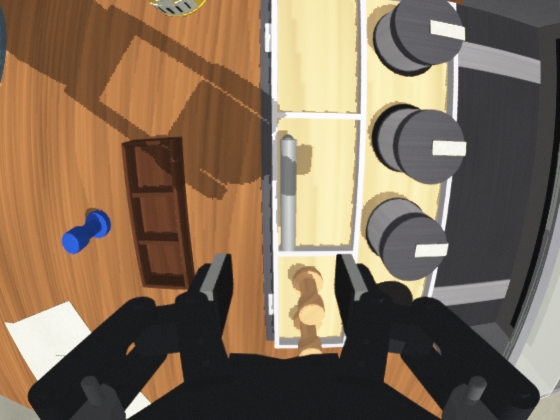

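Three tins stand with their strips toward the scanner at (447,30), (449,148) and (431,250). Two tallies stand in the right tray at (310,300) and (311,345), and the pocket tray is empty. Next I grip the handle.

Emit:
play_rows --plan '[[50,[0,0.004,0.1],0],[50,[0,0.004,0.2],0],[50,[0,0.004,0.3],0],[50,[0,0.004,0.35],0],[50,[0,0.004,0.374],0],[50,[0,0.004,0.374],0],[40,[0,0.004,0.374],0],[30,[0,0.004,0.374],0],[22,[0,0.004,0.374],0],[18,[0,0.004,0.374],0]]'

```text
time_s: 33.95
eef_pos: [0.506, -0.1568, 0.0495]
eef_rot: [0.001, 0.675, 0.738, 0.0]
wrist_force: [-0.1, 0.5, 0.4]
opening: 0.21
grasp_force: 0.0
```

Emit:
play_rows --plan '[[15,[0,0,0],0],[10,[0,0,0],0],[5,[0,0,0],0],[0,[0,0,0],0],[0,[0,0,0],0]]'

```text
time_s: 34.45
eef_pos: [0.5059, -0.1567, 0.0494]
eef_rot: [0.001, 0.675, 0.738, 0.0]
wrist_force: [-0.1, 0.3, 5.3]
opening: 0.137
grasp_force: 58.4
```

Run:
```python
from h import *
P,y,M,o=pose();print(o["grasp_force"])
d=np.array(st(138,0))-HE
rows((P[0]+d[0],P[1]+d[1],P[2],95.2))
```

```text
58.418705463409424
at [ 505.9 -156.7   49.4] 95.1 t 34.5 open 0.137 F [-0.1  0.3  5.3]
[0.001, 0.345, 0.0] -0.0007 rows 2.8
```

Emit:
play_rows --plan '[[0,[0,0.004,0],0],[0,[0,0.013,0],0],[0,[0,0.026,0],0],[0,[0,0.043,0],0],[0,[0,0.062,0],0],[0,[0,0.083,0],0],[0,[0,0.104,0],0],[0,[0,0.125,0],0],[0,[0,0.146,0],0],[0,[0,0.167,0],0]]'

```text
time_s: 35.45
eef_pos: [0.5724, -0.1507, 0.0494]
eef_rot: [0.0, 0.675, 0.738, -0.0]
wrist_force: [-2.6, -0.2, 6.5]
opening: 0.139
grasp_force: 58.6
```

Emit:
play_rows --plan '[[0,[0,0.021,0],0],[0,[0,0.042,0],0],[0,[0,0.063,0],0],[0,[0,0.084,0],0],[0,[0,0.105,0],0],[0,[0,0.124,0],0],[0,[0,0.141,0],0],[0,[0,0.155,0],0],[0,[0,0.165,0],0],[0,[0,0.171,0],0]]'

```text
time_s: 36.45
eef_pos: [0.6407, -0.1446, 0.0494]
eef_rot: [0.0, 0.675, 0.738, 0.0]
wrist_force: [-2.0, 0.4, 6.5]
opening: 0.14
grasp_force: 58.9
```

Emit:
play_rows --plan '[[0,[0,0.003,0],0],[0,[0,0.006,0],0],[0,[0,0.009,0],0],[0,[0,0.012,0],0],[0,[0,0.015,0],0],[0,[0,0.015,0],0]]'

```text
time_s: 37.05
eef_pos: [0.6451, -0.1442, 0.0494]
eef_rot: [-0.001, 0.675, 0.738, -0.001]
wrist_force: [-5.7, 0.0, 9.3]
opening: 0.136
grasp_force: 59.3
```

Emit:
play_rows --plan '[[0,[0,0.004,0],0],[0,[0,0.008,0],0],[0,[0,0.008,0],0]]'

```text
time_s: 37.35
eef_pos: [0.6451, -0.1441, 0.0493]
eef_rot: [-0.004, 0.675, 0.738, -0.003]
wrist_force: [-19.7, -0.7, 19.6]
opening: 0.142
grasp_force: 60.5
```

Emit:
play_rows --plan '[[45,[0,-0.003,0],0],[45,[0,-0.006,0],0],[45,[0,-0.012,0],0],[45,[0,-0.012,0],0],[45,[0,-0.012,-0.05],0],[45,[0,-0.012,-0.15],0],[45,[0,-0.012,-0.27],0],[45,[0,-0.1,-0.39],0],[45,[0,-0.22,-0.4],0],[45,[0,-0.3,-0.4],0]]'

```text
time_s: 38.35
eef_pos: [0.5294, -0.1549, 0.2113]
eef_rot: [0.002, 0.675, 0.738, 0.0]
wrist_force: [0.5, -0.6, -0.3]
opening: 0.527
grasp_force: 0.0
```

Run:
```python
from h import *
P,y,M,o=pose();c=camera("wrist")
b=camera("scene")
save("fin",np.hstack([cv2.resize(c["image"],(400,300)),cv2.resize(b["image"][200:410,180:460],(400,300))]))
a=camera("top");W=world(a)*1000
m=(W[...,0]>540)&(W[...,0]<690)&(W[...,1]>-220)&(W[...,1]<-60)&(W[...,2]>55)&(W[...,2]<85)
p=W[m];print(len(p),p.mean(0) if len(p) else 0)
I=ortho(c,P,M,645,-144,72,half=80,s=0.5)
rows((P[0],P[1],200,95))
```

```text
14 [645.09567757 -96.31059608  72.85545814]
at [ 528.3 -154.3  208.8] 95.0 t 38.5 open 0.53 F [ 0.9  0.7 -0. ]
[-0.002, 0.003, 0.022] -0.0 rows 0.2
```

View pics/fin.png

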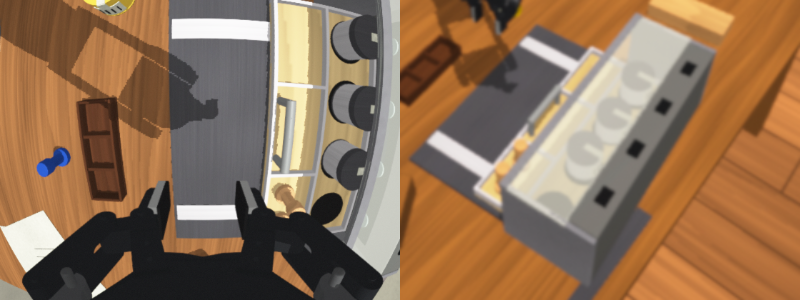

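Everything is standing with the carriage home: tins under the hood at (353,38), (352,100) and (346,163), tallies in the right tray at (287,195). One last yaw check before I hand in.

Run:
```python
from h import *
b=camera("scene");ims=[]
# scene picture resampled on the lids' plane (z=84)
for Y in(150,50,-50):
    x,y=st(55,Y);n=200;i,j=np.mgrid[:n,:n]
    X=np.stack([x+50-i*.5,y+50-j*.5,np.full(i.shape,84.)],-1)/1000
    uv=proj(b,X).reshape(n,n,2).astype(np.float32);ims.append(cv2.remap(b["image"],uv[...,0],uv[...,1],cv2.INTER_LINEAR))
save("strips",np.hstack(ims))
P,y,M,o=pose();c=camera("wrist")
save("strips",np.vstack([np.hstack(ims),np.hstack([ortho(c,P,M,*st(55,Y),84,half=50,s=.5) for Y in(150,50,-50)])]))
```

```text
(no output)
```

View pics/strips.png

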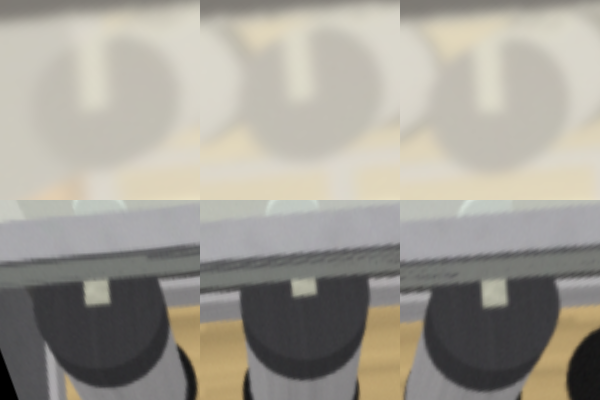

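All three strips, at (95,70), (300,70) and (490,70), point up the picture into the hood along the station's x, so I hand in.

```bash
python3 -c "
from bench import *
print(hand_in())"
```

```text
the job is handed in; nothing more can be done
None
```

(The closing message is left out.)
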